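# Run a fingertip along the cover's push rivets

### The arm

A 6-joint arm with a two-finger parallel gripper is mounted at the origin on the work surface. World frame = base frame: x ahead of the robot, y to its left, z up, the work surface at z = 0. Lengths are in m, angles in rad, forces in N, time in s.
With the tool pointing down it reaches from about 0.35 to 0.975 m from the base axis. Payload 4.9 kg.
Tool frame: the origin (TCP) lies on the centre line of the jaws, within the pads' length; the fingertips stand 14 mm ahead of it and the grasp point (between the pads) lies 5 mm behind it; y points along the fingers, z is the direction in which the jaws open and shut, and the axes are right-handed (so a half turn about y gives the same grasp; the last joint's range is limited). The gripper opens to 85 mm and grips with 20 to 120 N. Pads are 22 mm wide; open, the fingers measure 114 mm over their backs; the gripper's body (76 mm by 85 mm) begins 54 mm behind the grasp point. The pads swing forward as they close: fully open they stand 13 mm farther back than shut.
Start: joints at [-1.265, 0.053, 1.613, -0, 1.476, -0.119], TCP at [0.258, -0.569, 0.245] pointing down, gripper open.
Joint ranges: [-3.01, 3.01], [-1.01, 2.22], [0.06, 2.58], [-1.02, 4.17], [0.09, 2.62], [-3.14, 3.14]. Speed limits (rad/s): [2.57, 2.57, 3.14, 3.14, 3.14, 3.14].

### API

Orientations are given as a rotation vector (axis times angle).
In Python, from station import ctrl gives the robot as it stands.
- The arm moves only by the tool servo_tool, never from a script. Its arguments are lists of equal length, an entry for each row: "delta_pos": the shift along the tool's x, y, z in m, a list of three; "dr": the turn, a rotation vector about the tool's x, y, z in degrees, a list of three; "grip": the opening, from 0 (shut) to 1 (fully open). In form: {"delta_pos": [[x, y, z], ...], "dr": [[rx, ry, rz], ...], "grip": [grip, ...]}. A call has 1 to 5 rows; each row shifts and turns the pose as measured when the row begins, along the tool's axes as they then stand; what a row does not reach is not made up. A row lasts 1/8 s, in which the tool goes at most 62.5 mm and 10.7 degrees, less where a joint would pass 70% of its speed; a pose out of reach is approached as far as the arm can. A call is refused whole if a number of a shift passes 0.0625 or a number of a turn 10.7, either way. A call with a gripper value outside its range is refused whole. The fingers move at their own pace and stop on an object; "grip_force" is the grip in N (left out, the last holds). Time passes only in rows, so rows that do not move let the fingers close. It gives the time, the measured TCP pose, the force and the opening at its end, in the units of the state.
- ctrl.get_obs(): the state, without advancing time (a new reading comes with each control period).
- ctrl.get_image(name): name is "scene" or "side" or "wrist"; returns the picture (400x640x3 uint8, red, green, blue); there is no depth.
- ctrl.camera_params(name): a dict with "fovy" (degrees; the focal length in pixels is half the picture's height over the tangent of half this angle, whatever the lens; pixels are square), "cx", "cy" (the principal point, pixels), "eye" and "rotation" of the camera in the world. Camera axes: x right, y down, z forward; pixel columns grow to the right and rows downward; lengths in m; the calibration is good to about 2 mm. A picture is of the moment at which its call begins: read the wrist's pose just before it. camera_params takes no time and is no camera call; for the wrist camera it gives the pose at the moment of the call.
- ctrl.finish_job(): hands the job in, once; it reports no verdict.
Trained networks look in the newest picture that a camera, given by its name, has taken for a name from the list of things; names that differ only in an ending like _2 or _b are one class to them, and where a whole thing is asked for, a point or a joint stands for the part that bears it (a point fixed in the world has none). Each returns a list of dicts, best first, with "score" (0 to 1); they miss things now and then, are a little off and sometimes report something else, mostly with a low value. They report only what shows in the picture. A call takes as long as a camera call.
- ctrl.masks_of(camera, label): "pixels" (400x640 bool, what is visible of it) and "extent" ([left, top, right, bottom] in pixels, round what is visible of it).
The state is a dict: "t": time; "q": joint angles; "dq": joint speeds; "effort": joint torques, N m; "tool_pos": TCP position; "tool_rot": TCP orientation; "contact_force": force on the tool from outside, world axes, zero at the start; "wrist_torque": the same for the moment, N m; "opening": finger opening in m.
Only numpy, scipy, OpenCV 4.12 (cv2) and the standard library are available. Lean on these libraries where they do the work, as an engineer would, in place of code of your own. Each camera call takes 0.05 s, during which the arm holds its last target.

### The job

The white cover of the blue test unit is held by a curved row of five black push rivets that still stand proud. Run along the row with your fingertips, starting at the rivet nearest the hinge and going on to the far end one rivet at a time, and press each gently all the way home so that all five heads lie flat on the cover. Do not pick anything up, and leave the transformer, the coil former and the gauge case where they stand.

Things in the scene. Friction and masses are not known exactly. Their poses are not given: they have to be found in the camera images.
- unit: The test unit: a heavy low blue sheet-metal box 290 x 180 x 55 mm, fixed to the bench, with a flat white cover plate (270 x 165 mm) as its top, 55 mm above the bench. Origin: centre of the underside, on the bench; x runs along the length, away from the hinge end; z up. It may be turned to any heading.
- hinge (a point): Top of the middle of the hinge, a dark steel barrel 16 mm thick and 130 mm long that lies across the cover at one end of it, standing 10 mm above the cover (at x = -124 mm in the unit's frame).
- rivet1_top (a point): Centre of the top of push rivet 1 (first: nearest the hinge along the row). Domed black plastic head, 20 mm across and 5 mm thick, at x = -80, y = -30 mm in the unit's frame, free space 20 mm or more all round. It moves with the rivet: 68 mm above the bench when fully out, 60 mm when home.
- rivet2_top (a point): Centre of the top of push rivet 2 (second along the row). Domed black plastic head, 20 mm across and 5 mm thick, at x = -40, y = 18.75 mm in the unit's frame, free space 20 mm or more all round. It moves with the rivet: 68 mm above the bench when fully out, 60 mm when home.
- rivet3_top (a point): Centre of the top of push rivet 3 (third, the middle one along the row). Domed black plastic head, 20 mm across and 5 mm thick, at x = 0, y = 35 mm in the unit's frame, free space 20 mm or more all round. It moves with the rivet: 68 mm above the bench when fully out, 60 mm when home.
- rivet4_top (a point): Centre of the top of push rivet 4 (fourth along the row). Domed black plastic head, 20 mm across and 5 mm thick, at x = 40, y = 18.75 mm in the unit's frame, free space 20 mm or more all round. It moves with the rivet: 68 mm above the bench when fully out, 60 mm when home.
- rivet5_top (a point): Centre of the top of push rivet 5 (fifth: farthest from the hinge along the row). Domed black plastic head, 20 mm across and 5 mm thick, at x = 80, y = -30 mm in the unit's frame, free space 20 mm or more all round. It moves with the rivet: 68 mm above the bench when fully out, 60 mm when home.
- rivet1 (a joint): How far rivet 1 is pushed in, straight down, m: 0 = head 8 mm proud of the cover, 0.008 = home, head flat on the cover (a firm stop). Starts between 0 and 0.003. About 4 N moves it; it has no spring and stays where it is left.
- rivet2 (a joint): How far rivet 2 is pushed in, straight down, m: 0 = head 8 mm proud of the cover, 0.008 = home, head flat on the cover (a firm stop). Starts between 0 and 0.003. About 4 N moves it; it has no spring and stays where it is left.
- rivet3 (a joint): How far rivet 3 is pushed in, straight down, m: 0 = head 8 mm proud of the cover, 0.008 = home, head flat on the cover (a firm stop). Starts between 0 and 0.003. About 4 N moves it; it has no spring and stays where it is left.
- rivet4 (a joint): How far rivet 4 is pushed in, straight down, m: 0 = head 8 mm proud of the cover, 0.008 = home, head flat on the cover (a firm stop). Starts between 0 and 0.003. About 4 N moves it; it has no spring and stays where it is left.
- rivet5 (a joint): How far rivet 5 is pushed in, straight down, m: 0 = head 8 mm proud of the cover, 0.008 = home, head flat on the cover (a firm stop). Starts between 0 and 0.003. About 4 N moves it; it has no spring and stays where it is left.
- transformer: Bystander: small transformer, 42 x 34 x 36 mm high, 0.18 kg, standing loose on the cover on the inner side of the curved row; origin at the centre of its underside.
- bobbin: Bystander: copper-coloured flanged coil former, 36 mm across, 32 mm high, 60 g, standing loose on the bench beside the unit, on the outer side of the row; origin at the centre of its underside.
- gauge_case: Bystander: closed blue plastic gauge case, 220 x 100 x 31 mm high, 0.5 kg, lying loose on the bench; origin at the centre of its underside.

How it is judged:
On the way, in this order (a step that is already met when the one before it is completed fails the run):
1. the first rivet from the hinge is pressed home (value of joint rivet1 above 0.0065 m), for 0.05 s.
2. the second rivet from the hinge is pressed home (value of joint rivet2 above 0.0065 m), for 0.05 s.
3. the third rivet from the hinge is pressed home (value of joint rivet3 above 0.0065 m), for 0.05 s.
4. the fourth rivet from the hinge is pressed home (value of joint rivet4 above 0.0065 m), for 0.05 s.
5. the fifth rivet from the hinge is pressed home (value of joint rivet5 above 0.0065 m), for 0.05 s.
At the end, for the whole second after the job is handed in: All five rivets are pushed in by at least 6.5 of their 8 mm, pressed home in order from the hinge end, and the transformer, coil former and gauge case are within 12 mm of where they stood (value of joint each of rivet1, rivet2, rivet3, rivet4, rivet5 above 0.0065 m and distance of each of transformer, bobbin, gauge_case from where it was at the start of the episode below 0.012 m); the robot touches nothing.
It fails at once if the transformer is shifted, lifted or knocked (more than 12 mm) (distance of transformer from where it was at the start of the episode above 0.012 m).
It fails at once if the coil former is shifted, lifted or knocked (more than 12 mm) (distance of bobbin from where it was at the start of the episode above 0.012 m).
It fails at once if the gauge case is shifted, lifted or knocked (more than 12 mm) (distance of gauge_case from where it was at the start of the episode above 0.012 m).
It fails at once if the unit or a rivet is pressed harder than 45 N (contact force between the fingers and unit above 45 N).
It also fails if it takes over 48 s, if anything falls off the work surface, if the arm or the gripper's body presses on something with over 40 N, if the wrist force passes 120 N, or if a joint passes its speed limit or range.

## Working session

There is one attempt and no reset: what is moved stays moved. The work goes in short steps, Python scripts to look and compute and a tool call to move; the robot and the scene stay as the last step left them, time stands still between calls to the robot, and variables do not carry over. Pictures are saved under pics/ and viewed, and the job is handed in when it is done.

Besides the shell and the picture viewer there is one more tool, called after ">>>" as a command line: name --argument value ..., lists and objects as JSON in quotes. servo_tool: Moves the arm, as the interface text tells. Its arguments: {"type":"object","properties":{"delta_pos":{"type":"array","items":{"type":"array","items":{"type":"number"}}},"dr":{"type":"array","items":{"type":"array","items":{"type":"number"}}},"grip":{"type":"array","items":{"type":"number"}},"grip_force":{"type":"number"}},"required":["delta_pos","dr","grip"]}

```bash
mkdir -p pics; ls
python3 - <<'E'
from station import ctrl
import cv2,numpy as np
for n in ["scene","side"]:
    cv2.imwrite(f"pics/{n}0.png",ctrl.get_image(n)[:,:,::-1])
    print(n,ctrl.camera_params(n))
o=ctrl.get_obs();print(o)
E
```

```text
pics
scene {'fovy': 45.104844107653406, 'cx': 321.895150501304, 'cy': 210.94304364090328, 'eye': array([ 1.51586227, -0.1794019 ,  0.66937681]), 'rotation': array([-1.62467771, -1.5763128 ,  0.84499831])}
side {'fovy': 55.147661250820796, 'cx': 313.0756876212129, 'cy': 198.61421701734767, 'eye': array([0.44844562, 0.39264598, 0.59299512]), 'rotation': array([-0.34179768,  2.82359414, -1.16467993])}
{'t': 0.1, 'q': array([-1.26500879e+00,  5.32830495e-02,  1.61417436e+00,  2.14370241e-05,
        1.47600129e+00, -1.18984398e-01]), 'dq': array([ 0.00132521, -0.00161109, -0.00368971,  0.00060076,  0.00015454,
        0.00229006]), 'effort': array([ 1.10482510e-03, -3.94901276e+01, -3.71363640e+01, -1.10300027e-04,
        3.92169823e-03, -1.03636012e-05]), 'tool_pos': array([ 0.25741994, -0.56892829,  0.24418021]), 'tool_rot': array([-0.42861649,  1.98884605, -1.98506555]), 'contact_force': array([-0.33611281, -0.96825926,  0.5444576 ]), 'wrist_torque': array([ 0.04723894, -0.02350221,  0.01409158]), 'opening': 0.0855337201848769}
```

View pics/scene0.png

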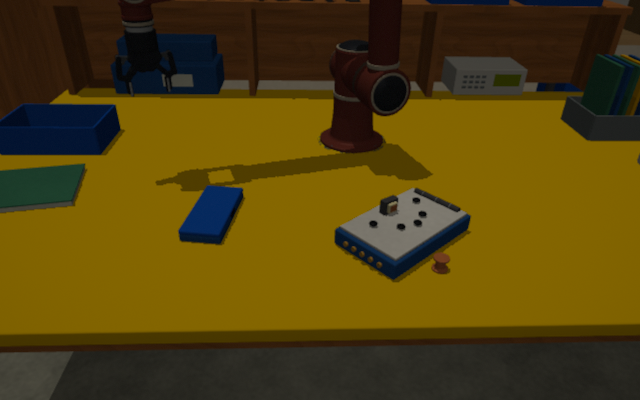

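View pics/side0.png

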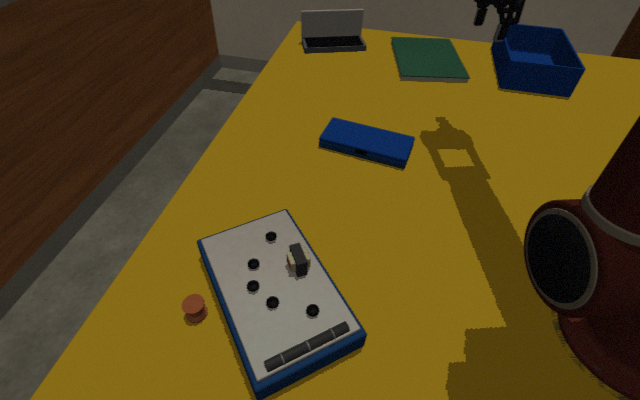

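The side picture shows the hinge at (307,347). Rivets 1 to 5 run (312,311), (272,302), (253,286), (253,264), (271,237), with the transformer at (298,260) on the inner side. In the scene picture the hinge is at (437,200), and the rivets run from (416,200) to (373,224). Next I'll fit the unit's pose.

```bash
cat > h.py <<'E'
import numpy as np,cv2
from scipy.spatial.transform import Rotation as R
from scipy.optimize import least_squares
def proj(cp,P,h=400):
    f=h/2/np.tan(np.radians(cp['fovy'])/2)
    rot=np.asarray(cp['rotation']); Rm=R.from_rotvec(rot) if rot.shape==(3,) else R.from_matrix(rot)
    c=Rm.inv().apply(np.atleast_2d(P)-cp['eye'])
    return np.c_[cp['cx']+f*c[:,0]/c[:,2],cp['cy']+f*c[:,1]/c[:,2]]
RV=np.array([[-80,-30],[-40,18.75],[0,35],[40,18.75],[80,-30]])/1000
def world(p,xy,z):
    c,s=np.cos(p[2]),np.sin(p[2]); xy=np.atleast_2d(xy)
    return np.c_[p[0]+c*xy[:,0]-s*xy[:,1],p[1]+s*xy[:,0]+c*xy[:,1],np.full(len(xy),z)]
E
python3 - <<'E'
from h import *
from station import ctrl
G={'side':[(312,311),(272,302),(253,286),(253,264),(271,237)],'scene':[(416,200),(422,213),(417,223),(401,227),(373,224)]}
obs={}
for cam in G:
    img=ctrl.get_image(cam); g=img.astype(float).mean(2)
    pts=[]
    for u,v in G[cam]:
        r=6; w=g[v-r:v+r+1,u-r:u+r+1]; bg=np.median(w); m=np.clip((0.7*bg-w)/bg,0,1)
        yy,xx=np.mgrid[v-r:v+r+1,u-r:u+r+1]; pts.append(((m*xx).sum()/m.sum(),(m*yy).sum()/m.sum()))
    obs[cam]=np.array(pts); print(cam,obs[cam].round(1).tolist())
cps={c:ctrl.camera_params(c) for c in G}
def res(p,cams=G):
    W=world(p,RV,.0635); return np.concatenate([(proj(cps[c],W)-obs[c]).ravel()*(1) for c in cams])
for cams in (['side'],['scene'],['side','scene']):
    best=min((least_squares(res,[.75,.1,y],args=(cams,),loss='soft_l1') for y in np.arange(-3,3.2,.7)),key=lambda s:s.cost)
    print(cams,best.x.round(4),best.cost,res(best.x,cams).round(1))
p=best.x; np.save('p.npy',p); print(world(p,RV,.06).round(4).tolist())
for l in ['transformer','bobbin','gauge_case']:
    for cam in G:
        for d in ctrl.masks_of(cam,l)[:1]: print(l,cam,d['score'],d['extent'])
print(ctrl.get_obs()['t'], R.from_rotvec(ctrl.get_obs()['tool_rot']).as_matrix().round(3).tolist())
E
```

```text
side [[311.6, 310.3], [271.4, 303.2], [252.2, 285.6], [252.9, 263.8], [270.5, 236.1]]
scene [[416.5, 199.3], [422.1, 213.7], [417.5, 222.4], [400.7, 226.3], [372.9, 223.4]]
['side'] [ 0.5799  0.0707 -0.8637] 0.6805575038021103 [ 0.2  0.4  0.1 -0.9 -0.1  0.4 -0.2 -0.4  0.   0.3]
['scene'] [ 0.584   0.0678 -0.8634] 0.22207659630021181 [-0.2  0.4  0.3 -0.2 -0.   0.2  0.1 -0.3 -0.1  0. ]
['side', 'scene'] [ 0.5803  0.0698 -0.8645] 3.757169387370922 [-0.  -0.2 -0.  -1.6 -0.2 -0.2 -0.3 -0.9 -0.  -0.2  0.3 -0.4  0.8 -1.1
  0.5 -0.7  0.6 -1.2  0.5 -0.9]
[[0.5056, 0.1111, 0.06], [0.5686, 0.1124, 0.06], [0.6069, 0.0925, 0.06], [0.6205, 0.0515, 0.06], [0.6094, -0.0106, 0.06]]
transformer side 0.64 [287.2, 240.7, 313.1, 274.8]
transformer scene 0.72 [378.4, 195.7, 397.1, 216.1]
bobbin side 0.9 [181.7, 291.9, 206.3, 321.0]
bobbin scene 0.84 [429.8, 249.8, 446.7, 273.5]
gauge_case side 0.59 [317.0, 118.9, 414.7, 169.2]
gauge_case scene 0.72 [176.9, 186.0, 244.8, 244.1]
0.5 [[-0.911, -0.0, 0.412], [-0.412, 0.0, -0.911], [0.0, -1.0, -0.0]]
```

>>> servo_tool --delta_pos '[[-0.043,0,-0.044],[-0.043,0,-0.044],[-0.043,0,-0.044],[-0.043,0,-0.044],[-0.043,0,-0.044]]' --dr '[[0,0,0],[0,0,0],[0,0,0],[0,0,0],[0,0,0]]' --grip '[0,0,0,0,0]' --grip_force 20

```text
t: 1.12
tool_pos: [0.3641, -0.2775, 0.2451]
tool_rot: [-0.419, 1.99, -1.992]
contact_force: [1.5, -0.3, 0.0]
opening: -0.0004
```

```bash
cat >> h.py <<'E'
def go(target,ctrl):
    o=ctrl.get_obs(); M=R.from_rotvec(o['tool_rot']).as_matrix()
    print('t',o['t'],'pos',o['tool_pos'].round(4),'F',o['contact_force'].round(1),'down',M[:,1].round(3),'delta',(M.T@(np.array(target)-o['tool_pos'])).round(4))
    print('fix turn deg', np.degrees(M.T@np.cross(M[:,1],[0,0,-1])).round(2))
E
python3 - <<'E'
from h import *
from station import ctrl
go([.5056,.1111,.2],ctrl)
cp={c:ctrl.camera_params(c) for c in('side','scene')}
# transformer triangulate (centre z .073)
C={'side':(300.1,257.7),'scene':(387.7,205.9)}
s=least_squares(lambda P:np.concatenate([proj(cp[c],P)[0]-C[c] for c in C]),[.58,.05,.07]);print(s.x,s.fun)
E
```

```text
t 1.125 pos [ 0.3641 -0.2775  0.2451] F [ 1.5 -0.3  0. ] down [ 0.002 -0.    -1.   ] delta [-0.2867  0.0452 -0.298 ]
fix turn deg [-0.07  0.   -0.09]
[0.54593717 0.02896982 0.0709465 ] [-0.60009353  0.7448357  -1.0821084  -0.85922963]
```

>>> servo_tool --delta_pos '[[-0.043,0,-0.0445],[-0.043,0,-0.0445],[-0.043,0,-0.0445],[-0.043,0,-0.0445],[-0.043,0,-0.0445]]' --dr '[[0,0,0],[0,0,0],[0,0,0],[0,0,0],[0,0,0]]' --grip '[0,0,0,0,0]'

```text
t: 1.75
tool_pos: [0.4707, 0.0166, 0.2474]
tool_rot: [-0.41, 1.984, -1.994]
contact_force: [1.1, -0.4, 1.0]
opening: -0.0002
```

>>> servo_tool --delta_pos '[[-0.04,0,-0.042],[-0.02,0,-0.022],[0,0,0]]' --dr '[[0,0,0],[0,0,0],[0,0,0]]' --grip '[0,0,0]'

```text
t: 2.12
tool_pos: [0.5007, 0.106, 0.2481]
tool_rot: [-0.415, 1.979, -1.99]
contact_force: [0.1, -1.1, -1.0]
opening: 0.0004
```

Run:
```python
from h import *
from station import ctrl
go([.5056,.1111,.1],ctrl)
cp=ctrl.camera_params('wrist'); im=ctrl.get_image('wrist').copy()
print(cp)
p=np.load('p.npy')
for u,v in proj(cp,world(p,RV,.0665)): cv2.drawMarker(im,(int(round(u)),int(round(v))),(255,0,0),0,8)
cv2.imwrite('pics/w1.png',im[:,:,::-1])
print(proj(cp,world(p,RV,.0665)).round(1).tolist())
```

```text
t 2.125 pos [0.5007 0.106  0.2481] F [ 0.1 -1.1 -1. ] down [ 0.011 -0.003 -1.   ] delta [-0.0053  0.1481 -0.0037]
fix turn deg [-0.43  0.   -0.51]
{'fovy': 59.79974194931514, 'cx': 325.702530077842, 'cy': 199.04382521942682, 'eye': array([0.57282548, 0.13925834, 0.37827387]), 'rotation': array([ 2.40715852, -1.55847853, -0.23545593])}
[[321.2, 170.8], [349.5, 105.4], [390.3, 72.5], [440.5, 78.1], [495.4, 120.9]]
```

View pics/w1.png

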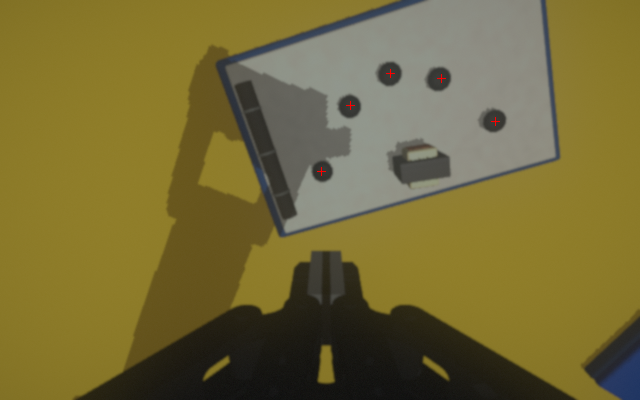

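The wrist picture shows the rivets at about (322,171), (349,105), (390,73), (439,78) and (494,121). My projections fall within about 1 px of these, so the fit holds. I'm lowering over rivet 1.

>>> servo_tool --delta_pos '[[-0.005,0.05,-0.004],[0,0.05,0],[0,0.035,0],[0,0,0]]' --dr '[[-0.4,0,-0.5],[0,0,0],[0,0,0],[0,0,0]]' --grip '[0,0,0,0]'

```text
t: 2.68
tool_pos: [0.5051, 0.1059, 0.1122]
tool_rot: [-0.415, 1.988, -1.994]
contact_force: [0.3, -0.5, -0.1]
opening: 0.0
```

Run:
```python
from h import *
from station import ctrl
go([.5056,.1111,.084],ctrl)
```

```text
t 2.675 pos [0.5051 0.1059 0.1122] F [ 0.3 -0.5 -0.1] down [ 0.005 -0.002 -1.   ] delta [-0.0025  0.0282 -0.0046]
fix turn deg [-0.22  0.   -0.2 ]
```

>>> servo_tool --delta_pos '[[-0.0025,0.012,-0.005],[0,0.01,-0.001],[0,0.004,0],[0,0.002,0],[0,0.002,0]]' --dr '[[-0.2,0,-0.2],[0,0,0],[0,0,0],[0,0,0],[0,0,0]]' --grip '[0,0,0,0,0]'

```text
t: 3.3
tool_pos: [0.509, 0.1119, 0.0864]
tool_rot: [-0.408, 1.988, -1.991]
contact_force: [0.2, -0.4, 0.2]
opening: 0.0
```

Run:
```python
from h import *
from station import ctrl
go([.5056,.1111,.074],ctrl)
```

```text
t 3.3 pos [0.509  0.1119 0.0864] F [ 0.2 -0.4  0.2] down [ 0.01  0.   -1.  ] delta [ 0.0035  0.0123 -0.0007]
fix turn deg [-0.21 -0.   -0.52]
```

>>> servo_tool --delta_pos '[[0.0025,0.003,0],[0,0.003,0],[0,0.003,0]]' --dr '[[-0.2,0,-0.5],[0,0,0],[0,0,0]]' --grip '[0,0,0]'

```text
t: 3.68
tool_pos: [0.5071, 0.1109, 0.0778]
tool_rot: [-0.418, 1.993, -1.993]
contact_force: [-1.2, 0.0, 3.8]
opening: -0.0002
```

Run:
```python
from h import *
from station import ctrl
go([.5056,.1111,.074],ctrl)
```

```text
t 3.675 pos [0.5071 0.1109 0.0778] F [-1.2  0.   3.8] down [ 0.001  0.    -1.   ] delta [ 0.0012  0.0038 -0.0008]
fix turn deg [-0.02  0.   -0.04]
```

>>> servo_tool --delta_pos '[[0.001,0.003,0],[0,0.002,0]]' --dr '[[0,0,0],[0,0,0]]' --grip '[0,0]'

```text
t: 3.92
tool_pos: [0.5071, 0.1109, 0.0739]
tool_rot: [-0.415, 1.993, -1.992]
contact_force: [-4.6, -0.1, 13.5]
opening: 0.0001
```

>>> servo_tool --delta_pos '[[0,0.002,0]]' --dr '[[0,0,0]]' --grip '[0]'

```text
t: 4.05
tool_pos: [0.5072, 0.1109, 0.0738]
tool_rot: [-0.417, 1.993, -1.992]
contact_force: [-9.6, -1.0, 19.9]
opening: 0.0001
```

Rivet 1 hit its stop: the force rose to 20 N with z steady at 0.0738. On to rivet 2.

>>> servo_tool --delta_pos '[[0,-0.025,0],[-0.028,0,0.012],[-0.028,0,0.012],[0,0,0]]' --dr '[[0,0,0],[0,0,0],[0,0,0],[0,0,0]]' --grip '[0,0,0,0]'

```text
t: 4.55
tool_pos: [0.5683, 0.1109, 0.0981]
tool_rot: [-0.42, 1.992, -1.994]
contact_force: [-0.5, 0.6, -0.9]
opening: 0.0002
```

Run:
```python
from h import *
from station import ctrl
go([.5686,.1124,.084],ctrl)
```

```text
t 4.55 pos [0.5683 0.1109 0.0981] F [-0.5  0.6 -0.9] down [-0.001 -0.001 -1.   ] delta [-0.0009  0.0141 -0.0013]
fix turn deg [-0.04  0.    0.06]
```

>>> servo_tool --delta_pos '[[-0.001,0.008,-0.0015],[0,0.005,0],[0,0.003,0],[0,0.003,0]]' --dr '[[0,0,0],[0,0,0],[0,0,0],[0,0,0]]' --grip '[0,0,0,0]'

```text
t: 5.05
tool_pos: [0.5658, 0.1127, 0.0764]
tool_rot: [-0.424, 1.994, -1.995]
contact_force: [-0.2, 0.1, 3.7]
opening: -0.0001
```

>>> servo_tool --delta_pos '[[0,0.003,0],[0,0.003,0]]' --dr '[[0,0,0],[0,0,0]]' --grip '[0,0]'

```text
t: 5.3
tool_pos: [0.5661, 0.1127, 0.0737]
tool_rot: [-0.426, 1.993, -1.996]
contact_force: [-11.1, -1.8, 26.1]
opening: -0.0001
```

Rivet 2 is home at 26 N, z 0.0737. On to rivet 3.

>>> servo_tool --delta_pos '[[0,-0.025,0],[-0.014,0,0.018],[-0.014,0,0.017],[0,0,0]]' --dr '[[0,0,0],[0,0,0],[0,0,0],[0,0,0]]' --grip '[0,0,0,0]'

```text
t: 5.8
tool_pos: [0.6063, 0.092, 0.0991]
tool_rot: [-0.426, 1.993, -1.995]
contact_force: [-0.4, 0.0, 0.3]
opening: -0.0004
```

Run:
```python
from h import *
from station import ctrl
go([.6069,.0925,.084],ctrl)
```

```text
t 5.8 pos [0.6063 0.092  0.0991] F [-0.4  0.   0.3] down [-0.005 -0.002 -1.   ] delta [-0.0009  0.0151 -0.0002]
fix turn deg [0.02 0.   0.3 ]
```

>>> servo_tool --delta_pos '[[0,0.008,0],[0,0.005,0],[0,0.003,0],[0,0.003,0]]' --dr '[[0,0,0.3],[0,0,0],[0,0,0],[0,0,0]]' --grip '[0,0,0,0]'

```text
t: 6.3
tool_pos: [0.6037, 0.0928, 0.0777]
tool_rot: [-0.424, 1.994, -1.992]
contact_force: [-0.1, -0.9, 2.8]
opening: 0.0002
```

>>> servo_tool --delta_pos '[[0,0.003,0],[0,0.002,0]]' --dr '[[0,0,0],[0,0,0]]' --grip '[0,0]'

```text
t: 6.55
tool_pos: [0.6038, 0.0928, 0.0739]
tool_rot: [-0.425, 1.993, -1.992]
contact_force: [-5.9, -1.1, 12.9]
opening: -0.0001
```

>>> servo_tool --delta_pos '[[0,0.002,0]]' --dr '[[0,0,0]]' --grip '[0]'

```text
t: 6.68
tool_pos: [0.6039, 0.0928, 0.0738]
tool_rot: [-0.426, 1.993, -1.992]
contact_force: [-9.0, -1.6, 14.9]
opening: 0.0002
```

>>> servo_tool --delta_pos '[[0,-0.025,0],[0.001,0,0.022],[0.001,0,0.022],[0,0,0]]' --dr '[[0,0,0],[0,0,0],[0,0,0],[0,0,0]]' --grip '[0,0,0,0]'

```text
t: 7.18
tool_pos: [0.6199, 0.0492, 0.0967]
tool_rot: [-0.428, 1.996, -1.992]
contact_force: [-0.1, -0.1, 0.7]
opening: -0.0004
```

Run:
```python
from h import *
from station import ctrl
go([.6205,.0515,.084],ctrl)
```

```text
t 7.175 pos [0.6199 0.0492 0.0967] F [-0.1 -0.1  0.7] down [-0.006  0.    -1.   ] delta [-0.0015  0.0127 -0.0019]
fix turn deg [0.16 0.   0.33]
```

Rivet 3 held at z 0.0738 under 15 N, the same stop height as the others. Now rivet 4.

>>> servo_tool --delta_pos '[[-0.001,0.008,-0.002],[0,0.004,0],[0,0.003,0],[0,0.003,0]]' --dr '[[0.2,0,0.3],[0,0,0],[0,0,0],[0,0,0]]' --grip '[0,0,0,0]'

```text
t: 7.68
tool_pos: [0.6186, 0.0517, 0.0757]
tool_rot: [-0.425, 1.993, -1.993]
contact_force: [-0.9, -2.5, 3.7]
opening: -0.0003
```

>>> servo_tool --delta_pos '[[0,0.003,0],[0,0.002,0]]' --dr '[[0,0,0],[0,0,0]]' --grip '[0,0]'

```text
t: 7.92
tool_pos: [0.6188, 0.0517, 0.0739]
tool_rot: [-0.428, 1.992, -1.994]
contact_force: [-8.6, -0.7, 13.7]
opening: 0.0001
```

>>> servo_tool --delta_pos '[[0,0.002,0]]' --dr '[[0,0,0]]' --grip '[0]'

```text
t: 8.05
tool_pos: [0.6188, 0.0517, 0.0739]
tool_rot: [-0.429, 1.992, -1.994]
contact_force: [-6.4, -1.5, 10.2]
opening: 0.0002
```

>>> servo_tool --delta_pos '[[0,-0.027,0],[0.017,0,0.026],[0.016,0,0.026],[0,0,0]]' --dr '[[0,0,0],[0,0,0],[0,0,0],[0,0,0]]' --grip '[0,0,0,0]'

```text
t: 8.55
tool_pos: [0.61, -0.0089, 0.1018]
tool_rot: [-0.429, 1.991, -1.991]
contact_force: [0.1, -0.3, 0.5]
opening: -0.0001
```

Run:
```python
from h import *
from station import ctrl
go([.6094,-.0106,.084],ctrl)
```

```text
t 8.55 pos [ 0.61   -0.0089  0.1018] F [ 0.1 -0.3  0.5] down [-0.004 -0.001 -1.   ] delta [0.0012 0.0178 0.0013]
fix turn deg [ 0.05 -0.    0.22]
```

>>> servo_tool --delta_pos '[[0.001,0.01,0.001],[0,0.007,0],[0,0.003,0],[0,0.003,0]]' --dr '[[0,0,0.2],[0,0,0],[0,0,0],[0,0,0]]' --grip '[0,0,0,0]'

```text
t: 9.05
tool_pos: [0.6091, -0.0083, 0.0767]
tool_rot: [-0.428, 1.99, -1.988]
contact_force: [-1.5, -2.1, 3.6]
opening: -0.0001
```

>>> servo_tool --delta_pos '[[0,0.003,0],[0,0.002,0]]' --dr '[[0,0,0],[0,0,0]]' --grip '[0,0]'

```text
t: 9.3
tool_pos: [0.6093, -0.0084, 0.0738]
tool_rot: [-0.43, 1.99, -1.989]
contact_force: [-9.0, -0.4, 17.4]
opening: 0.0
```

>>> servo_tool --delta_pos '[[0,0.002,0]]' --dr '[[0,0,0]]' --grip '[0]'

```text
t: 9.43
tool_pos: [0.6093, -0.0084, 0.0739]
tool_rot: [-0.432, 1.99, -1.989]
contact_force: [-7.2, -0.1, 13.3]
opening: -0.0003
```

Rivet 5 reached the same stop. I'm lifting clear to check.

>>> servo_tool --delta_pos '[[0,-0.03,0],[0,-0.06,0],[0.04,-0.04,0.04],[0.04,0,0.04],[0.04,0,0.04]]' --dr '[[0,0,0],[0,0,0],[0,0,0],[0,0,0],[0,0,0]]' --grip '[0,0,0,0,0]'

```text
t: 10.05
tool_pos: [0.5524, -0.1621, 0.2041]
tool_rot: [-0.435, 1.985, -1.981]
contact_force: [0.6, -0.8, -0.8]
opening: 0.0
```

>>> servo_tool --delta_pos '[[0.02,0,0.02],[0,0,0]]' --dr '[[0,0,0],[0,0,0]]' --grip '[0,0]'

```text
t: 10.3
tool_pos: [0.5416, -0.192, 0.2042]
tool_rot: [-0.428, 1.987, -1.984]
contact_force: [0.1, 0.0, -0.9]
opening: -0.0002
```

Run:
```python
from h import *
from station import ctrl
ims=[]
for n in ["scene","side"]:
    im=ctrl.get_image(n)[:,:,::-1]; ims.append(im)
    for l in ['transformer','bobbin','gauge_case']:
        for d in ctrl.masks_of(n,l)[:1]: print(l,n,d['score'],d['extent'])
a=cv2.resize(ims[0][170:290,320:480],(640,480))[:300*2]
b=cv2.resize(ims[1][200:400,180:380],(400,400),interpolation=cv2.INTER_CUBIC)
c=cv2.resize(ims[0][180:280,330:480],(400,267),interpolation=cv2.INTER_CUBIC)
out=np.zeros((400,800,3),np.uint8); out[:,:400]=b; out[:267,400:]=c
cv2.imwrite('pics/end.png',out); print(ctrl.get_obs()['contact_force'],ctrl.get_obs()['tool_pos'])
```

```text
transformer scene 0.58 [378.7, 199.9, 397.9, 218.0]
bobbin scene 0.53 [429.1, 251.1, 446.5, 273.9]
gauge_case scene 0.73 [179.4, 187.7, 245.5, 246.2]
transformer side 0.56 [287.9, 239.3, 311.6, 276.1]
bobbin side 0.84 [180.0, 296.0, 208.1, 322.4]
[ 0.06171734 -0.10318282  0.10688532] [ 0.54237538 -0.18975328  0.20424654]
```

View pics/end.png

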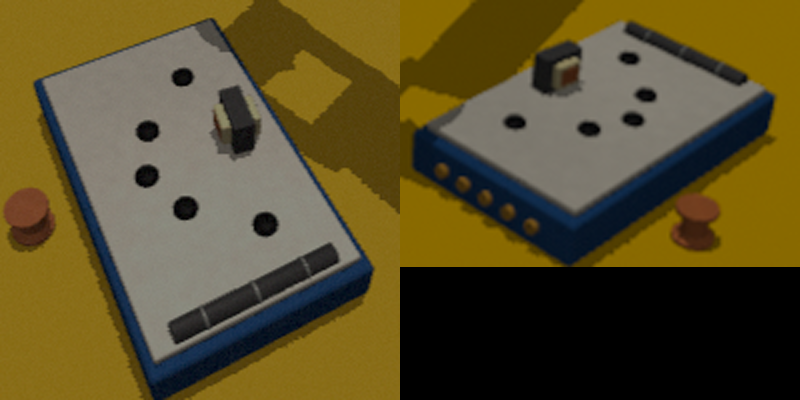

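The picture shows all five heads flat on the cover, with no shadow gap under any of them. In the side crop they sit at (265,224), (185,208), (147,176), (148,131) and (182,77). The transformer at (238,120) and the coil former at (28,215) haven't moved, and the arm is clear.

```bash
python3 -c "
from station import ctrl
print(ctrl.finish_job())"
```

```text
the job is handed in; nothing more can be done
None
```

I pressed all five rivets home in order from the hinge with the closed fingertips, lifted the arm clear and handed the job in at about 11 s. `finish_job` gave no verdict.

- **Rivets:** every press stopped at the same tool height, about 73.8 mm. That puts the fingertips at 60 mm, the stated home height. The highest force I read between rows was about 26 N upward (28 N in total, on rivet 2), against the 45 N limit. In the last pictures all five heads lie flat on the cover.
- **Bystanders:** the transformer and the coil former show no visible shift, and their network outlines changed by only 1–4 px in both cameras.
- **Checks that failed or disagreed:**
  - The network missed the gauge case in the final side picture. In the scene camera its outline moved only about 1–3 px, and the arm never came near it.
  - Before moving, the two fixed cameras disagreed by about 5 mm on where the unit stood. The wrist picture settled it, matching my fit to within about 1 px.

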